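Set the lamp stand's leg to its mark and close the cam

ROBOT

A 6-joint arm with a two-finger parallel gripper is mounted at the origin on the work surface. World frame = base frame: x ahead of the robot, y to its left, z up, the work surface at z = 0. Lengths are in m, angles in rad, forces in N, time in s.
With the tool pointing down it reaches from about 0.225 to 0.875 m from the base axis. Payload 3.4 kg.
Tool frame: the origin (TCP) lies between the finger pads; the fingertips stand 8 mm ahead of it and the grasp point (between the pads) lies 11 mm behind it; z points along the fingers, y is the line along which they close (so a half turn about z gives the same grasp; the last joint's range is limited). The gripper opens to 85 mm and grips with 20 to 120 N. Pads are 22 mm wide; open, the fingers measure 114 mm over their backs; the gripper's body (76 mm by 85 mm) begins 54 mm behind the grasp point. The pads swing forward as they close: fully open they stand 13 mm farther back than shut.
Start: joints at [-1.265, 0.276, 1.505, -0, 1.361, -0.121], TCP at [0.238, -0.523, 0.239] pointing down, gripper open.
Joint ranges: [-2.89, 2.89], [-0.75, 2.08], [0.22, 2.7], [-1.18, 4.32], [0.11, 2.71], [-2.7, 2.7]. Speed limits (rad/s): [2.57, 2.57, 3.14, 3.14, 3.14, 3.14].

INTERFACE

Orientations are given as a unit quaternion [w, x, y, z].
In Python, from rig import manip, optics, finder gives the robot as it stands.
- The arm moves only by the tool servo_tool, never from a script. Its argument "increments" is a list of rows, each a list of 7 numbers: the shift along the tool's x, y, z in cm, then the turn, a rotation vector about the tool's x, y, z in degrees, then the closure, from -1 (fully open) to 1 (shut). In form: [[x, y, z, rx, ry, rz, gripper], ...]. A call has exactly 5 rows; each row shifts and turns the commanded pose from where the row before left it, along the tool's axes as they then stand; what a row does not reach is not made up. A row lasts 1/10 s, in which the tool goes at most 50 mm and 8.59 degrees, less where a joint would pass 70% of its speed; a pose out of reach is approached as far as the arm can. A call is refused whole if a number of a shift passes 5 or a number of a turn 8.59, either way. A call with a gripper value outside its range is refused whole. The fingers move at their own pace and stop on an object; "squeeze" is the grip in N (left out, the last holds). Time passes only in rows, so rows that do not move let the fingers close, or fill a call up. It gives the time, the measured TCP pose, the force, the opening and the grip force at its end, in the units of the state.
- manip.get_state(): the state, without advancing time (a new reading comes with each control period).
- optics.get_image(name): name is "side" or "top"; returns the picture (400x640x3 uint8, red, green, blue); there is no depth.
- optics.get_calibration(name): a dict with "fov_y" (degrees; the focal length in pixels is half the picture's height over the tangent of half this angle, whatever the lens; pixels are square), "cx", "cy" (the principal point, pixels), "world_to_cam" (4x4, takes a point from world to camera coordinates). Camera axes: x right, y down, z forward; pixel columns grow to the right and rows downward; lengths in m; the calibration is good to about 2 mm. A picture is of the moment at which its call begins. get_calibration takes no time and is no camera call.
- manip.sign_off(): hands the job in; it is judged then, once.
Trained networks look in the newest picture that a camera, given by its name, has taken for a name from the list of things; names that differ only in an ending like _2 or _b are one class to them, and where a whole thing is asked for, a point or a joint stands for the part that bears it (a point fixed in the world has none). Each returns a list of dicts, best first, with "p" (0 to 1); they miss things now and then, are a little off and sometimes report something else, mostly with a low value. They report only what shows in the picture. A call takes as long as a camera call.
- finder.silhouettes(label, camera): "region" (400x640 bool, what is visible of it) and "box" ([centre column, centre row, width, height] in pixels, round what is visible of it).
- finder.tip_of(label, camera): "at" ([column, row] in pixels: a listed point, or the origin of a listed thing).
The state is a dict: "clock": time; "qpos": joint angles; "qd": joint speeds; "effort": joint torques, N m; "position": TCP position; "ee_rot": TCP orientation; "contact_force": force on the tool from outside, world axes, zero at the start; "moment": the same for the moment, N m; "width": finger opening in m; "gripper_force": force on a finger pad.
Only numpy, scipy, OpenCV 4.12 (cv2) and the standard library are available. Lean on these libraries where they do the work, as an engineer would, in place of code of your own. Each camera call takes 0.05 s, during which the arm holds its last target. There are 200 camera calls.

TASK

Turn the blue torque knob on the lamp stand clockwise until it clicks over into its other rest place. Then take the orange cam lever by its upright grip, draw the spring-loaded leg out until its white pointer is level with the red length marker, wait a moment with the cam still open, and, holding the leg at that length, slide the lever straight across the leg until the cam is fully closed. Finish still gripping the lever and holding the leg at the mark, and leave the tray, cups and striker undisturbed.

Things in the scene. Friction and masses are not known exactly. Their poses are not given: they have to be found in the camera images.
- stand: Lamp stand lying fixed on the table: open aluminium channel 74 x 310 mm, walls 30 mm high. Origin on the table under its middle line. +y: the way the leg slides out; +x: across, to the wall with the red marker; z up. Black hub 72 mm across, 50 high, axis at y -130 mm; white lamp head from y -200 to -262, 80 mm across and high.
- knob_grip (a point): Centre of the blue bar grip of the knob on top of the hub, on its vertical turning axis, 73 mm above the table. Bar 44 mm long, 12 wide, from 54 to 88 mm above the table, over a steel disc 52 mm across (top at 55 mm). Site x runs along the bar and turns with it; at the start it is parallel to the stand's x.
- knob (a joint): Turn of the knob, rad, growing clockwise seen from above: 0 at the start, stop at 1.0. A sprung detent resists with up to 0.12 N m as far as halfway (0.5 rad), then snaps the knob on to 1.0, where it stays.
- leg: Sliding leg, dark bar 56 x 170 mm with rubber foot, in the channel. Origin 8 mm above the table on its middle line, straight below its white pointer (a line 4 mm wide running across to the marker's side, top 34 mm above the table). Axes as the stand's. Slides only along stand y, up to 110 mm out from the start; a return spring pulls it back with up to 7.5 N, so if let go at the mark it runs back.
- mark (a point): Centre of the red length marker outside the channel wall, a blade 6 mm wide along the leg, top 40 mm above the table, this point 25 mm. Axes as the stand's. The leg is at its mark when leg and this point have the same coordinate along stand y. The marker is stiff and stays put, 30 to 100 mm further out than the pointer at the start.
- cam_grip (a point): Point 74.5 mm above the table on the axis of the orange cam lever's upright grip: a post 16 mm along stand y, 20 mm along stand x, from 39 to 99.5 mm above the table, on a shoe 28 x 36 mm. It rides on the leg, 40 mm nearer the hub than the pointer. Open, it stands 12 mm off the leg's middle line to stand +x; closed, 18 mm off it to stand -x. Axes as the stand's.
- cam (a joint): Slide of the cam lever across the leg, m, along the stand's -x: 0 open (start), 0.030 fully closed (stop). An over-centre spring resists with up to 6 N until halfway (0.015) and then pulls the cam closed. It moves independently of the leg's sliding.
- tray: Bystander: blue tea tray 300 x 220 x 22 mm, loose, origin under its centre.
- cup1: Bystander: white ceramic cup on the tray, 74 mm across, 70 mm high, origin under its centre.
- cup2: Bystander: white ceramic cup, as cup1.
- cup3: Bystander: white ceramic cup, as cup1.
- striker: Bystander: cream acrylic striker disc lying on the table, 41 mm across, 9 mm thick, origin under its centre.
- caddy: Bystander: aluminium caddy with a swing door, fixed, 170 x 220 mm, 220 mm high, origin under its centre. Equipment standing at the far edge of the table (x above 0.78 m) is below 140 mm high.

How it is judged:
On the way, in this order (a step that is already met when the one before it is completed fails the run):
1. the knob is clicked past its detent while the cam is open and the leg is short of its mark (value of joint knob above 0.85 rad and value of joint cam below 0.01 m and y of leg in the frame of mark below -0.012 m), for 0.2 s.
2. the leg is held at its mark (within 6 mm) with the cam still open (y of leg in the frame of mark between -0.006 and 0.006 m and value of joint cam below 0.01 m and contact force between the fingers and leg above 3 N), for 0.2 s.
At the end, for the whole second after the job is handed in: The knob is past its click (above 0.85 rad), the cam is closed (above 26 mm of 30), the leg stands still with its pointer within 6 mm of the marker, the fingers still grip the leg's lever (contact above 8 N), and tray, cups and striker are within 20 mm of where they were, cups upright (value of joint knob above 0.85 rad and value of joint cam above 0.026 m and y of leg in the frame of mark between -0.006 and 0.006 m and contact force between the fingers and leg above 8 N and linear speed of leg below 0.01 m/s and distance of each of cup1, cup2, cup3, striker, tray from where it was at the start of the episode below 0.02 m and angle between each of cup1, cup2, cup3's own z axis and vertical below 0.2 rad); the arm keeps its last pose, push and grip.
It fails at once if the cam is slid past half-way while the leg is more than 9 mm off its mark (value of joint cam above 0.016 m and (y of leg in the frame of mark above 0.009 m or y of leg in the frame of mark below -0.009 m)).
It fails at once if a cup, the tray or the striker is knocked away (distance of any of cup1, cup2, cup3, striker, tray from where it was at the start of the episode above 0.03 m).
It also fails if it takes over 45 s, if anything falls off the work surface, if the arm or the gripper's body presses on something with over 40 N, if the wrist force passes 120 N, or if a joint passes its speed limit or range.

## Working session

There is one attempt and no reset: what is moved stays moved. The work goes in short steps, Python scripts to look and compute and a tool call to move; the robot and the scene stay as the last step left them, time stands still between calls to the robot, and variables do not carry over. Pictures are saved under pics/ and viewed, at most 10 in all, crops included, and the job is handed in when it is done.

Besides the shell and the picture viewer there is one more tool, called after ">>>" as a command line: name --pt "numbers of a row" for each row, then --argument value for the rest. servo_tool: Moves the arm, as the interface text tells. Its arguments: {"type":"object","properties":{"increments":{"type":"array","items":{"type":"array","items":{"type":"number"}}},"squeeze":{"type":"number"}},"required":["increments"]}

```bash
mkdir -p pics; cat > h.py <<'E'
import numpy as np, cv2, json
from rig import manip, optics, finder
def cal(n):
    c=optics.get_calibration(n); f=200/np.tan(np.radians(c["fov_y"])/2)
    return f,c["cx"],c["cy"],np.array(c["world_to_cam"])
def atz(n,p,z):
    f,cx,cy,T=cal(n); R=T[:3,:3]; o=-R.T@T[:3,3]
    d=R.T@np.array([(p[0]-cx)/f,(p[1]-cy)/f,1]); return o+d*(z-o[2])/d[2]
def proj(n,P):
    f,cx,cy,T=cal(n); q=T[:3,:3]@np.array(P)+T[:3,3]; return np.array([cx+f*q[0]/q[2],cy+f*q[1]/q[2]])
def tri(ps):
    A=[];b=[]
    for n,p in ps:
        f,cx,cy,T=cal(n)
        for k,c in((0,cx),(1,cy)):
            r=T[k]*f-(p[k]-c)*T[2]; A.append(r[:3]);b.append(-r[3])
    return np.linalg.lstsq(np.array(A),np.array(b),rcond=None)[0]
def snap(n,fn): 
    im=optics.get_image(n); cv2.imwrite("pics/"+fn,im[:,:,::-1]); return im
E
python3 - <<'E'
from h import *
np.set_printoptions(precision=4,suppress=True)
for n in("top","side"):
    snap(n,n+"0.png"); f,cx,cy,T=cal(n); print(n,f,-T[:3,:3].T@T[:3,3])
    for l,z in(("knob_grip",.073),("cam_grip",.0745),("mark",.025),("leg",.008),("stand",0),("striker",0),("tray",0),("caddy",0)):
        r=finder.tip_of(l,n)
        print(l,[(np.round(d["at"],1),round(d["p"],2),atz(n,d["at"],z)) for d in r[:2]])
print({k:np.round(v,3) for k,v in manip.get_state().items()})
E
```

```text
top 506.74432398232665 [ 0.3293 -0.053   1.8069]
knob_grip [(array([333.9, 193. ]), 0.63, array([ 0.6218, -0.1335,  0.073 ]))]
cam_grip [(array([295.2, 203. ]), 0.4, array([0.59  , 0.0014, 0.0745]))]
mark [(array([296.7, 208.4]), 0.33, array([ 0.5779, -0.002 ,  0.025 ]))]
leg [(array([293. , 212.1]), 0.72, array([0.5672, 0.012 , 0.008 ]))]
stand [(array([296.2, 209.4]), 0.74, array([0.5778, 0.0006, 0.    ]))]
striker [(array([210.6, 165.6]), 0.61, array([0.7475, 0.3102, 0.    ])), (array([190.2, 245.3]), 0.2, array([0.4581, 0.3821, 0.    ]))]
tray [(array([179.8, 230.3]), 0.84, array([0.5129, 0.4201, 0.    ]))]
caddy [(array([334.7, 192.1]), 0.46, array([ 0.6373, -0.1399,  0.    ]))]
side 472.2185461325057 [0.5056 0.9772 0.8861]
knob_grip [(array([311.2, 190.5]), 0.81, array([ 0.6213, -0.1316,  0.073 ]))]
cam_grip [(array([317. , 217.4]), 0.48, array([ 0.5922, -0.0085,  0.0745]))]
mark []
leg [(array([323.2, 246.9]), 0.6, array([0.5702, 0.0347, 0.008 ]))]
stand [(array([319. , 235.6]), 0.83, array([ 0.5866, -0.0191,  0.    ])), (array([322.9, 245.8]), 0.65, array([0.572 , 0.0218, 0.    ]))]
striker [(array([236.4, 319.6]), 0.77, array([0.7494, 0.2939, 0.    ]))]
tray [(array([329.1, 374.9]), 0.77, array([0.5243, 0.414 , 0.    ]))]
caddy []
{'clock': np.float64(0.9), 'qpos': array([-1.265,  0.276,  1.505,  0.   ,  1.361, -0.121]), 'qd': array([ 0.002,  0.   , -0.   ,  0.   ,  0.   ,  0.   ]), 'effort': array([ -0.001, -41.664, -24.61 ,   0.   ,   0.   ,   0.   ]), 'position': array([ 0.238, -0.523,  0.239]), 'ee_rot': array([0.   , 0.977, 0.212, 0.   ]), 'contact_force': array([ 0.255,  0.165, -0.441]), 'moment': array([-0.001, -0.018, -0.022]), 'gripper_force': np.float64(0.0), 'width': np.float64(0.085)}
```

View pics/top0.png

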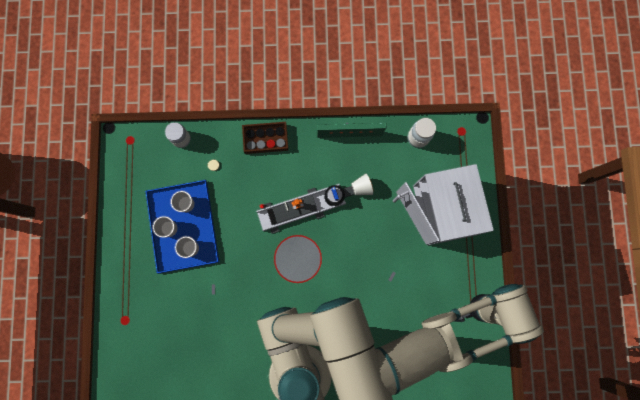

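View pics/side0.png

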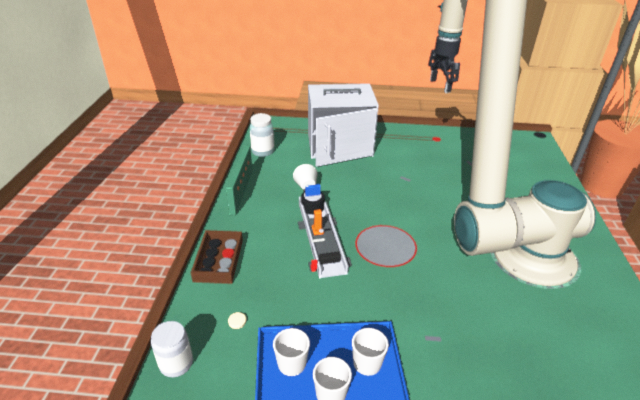

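```bash
python3 - <<'E'
from h import *
a=cv2.imread("pics/top0.png")[170:240,245:380]; b=cv2.imread("pics/side0.png")[160:290,275:375]
a=cv2.resize(a,None,fx=5.9,fy=5.9,interpolation=cv2.INTER_NEAREST)[:413,:796]
cv2.imwrite("pics/c1.png",a); cv2.imwrite("pics/c2.png",cv2.resize(b,None,fx=4.6,fy=4.6,interpolation=cv2.INTER_NEAREST))
for n in("top","side"):
    im=cv2.imread(f"pics/{n}0.png").astype(float)
    B,G,R=im[...,0],im[...,1],im[...,2]
    roi=np.zeros(R.shape,bool)
    if n=="top": roi[170:240,245:380]=1
    else: roi[160:290,275:345]=1
    for nm,m in(("red",(R>110)&(G<60)&(B<60)),("orange",(R>150)&(G>60)&(G<150)&(B<70)),("blue",(B>100)&(R<80))):
        ys,xs=np.nonzero(m&roi); print(n,nm,len(xs),xs.mean(),ys.mean(),xs.min(),xs.max(),ys.min(),ys.max())
E
```

```text
top red 37 289.4054054054054 227.97297297297297 260 310 202 239
top orange 40 294.875 201.975 260 301 199 207
top blue 42 332.8333333333333 194.16666666666666 258 338 187 219
side red 36 313.55555555555554 265.1666666666667 311 316 261 269
side orange 179 316.7150837988827 225.7150837988827 311 323 209 270
side blue 176 316.17045454545456 191.57954545454547 301 344 162 246
```

View pics/c1.png

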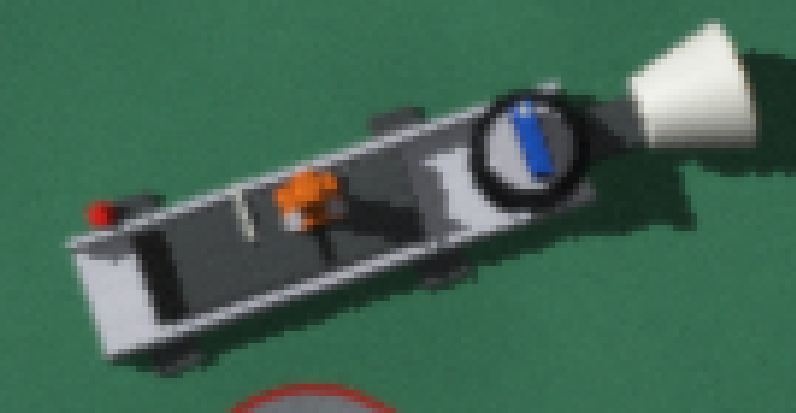

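View pics/c2.png

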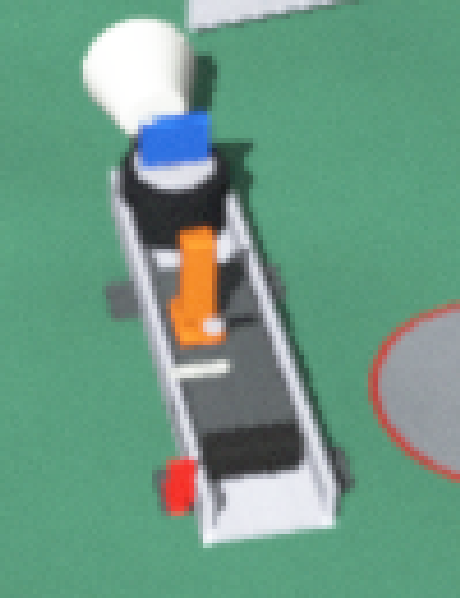

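```bash
cat > fit.py <<'E'
from h import *
from scipy.optimize import least_squares
def c1(x,y): return ("top",(244.5+x/5.9,169.5+y/5.9))
def c2(x,y): return ("side",(274.5+x/4.6,159.5+y/4.6))
O=[] # (local fn(p), obs, weight)
S=lambda x,y,z:(lambda p:(x,y,z))
L=lambda x,dy,z:(lambda p:(x,p[3]+dy,z))
M=lambda x,z:(lambda p:(x,p[4],z))
O=[(S(.037,.155,.03),c1(70,242)),(S(-.037,.155,.03),c1(107,355)),
(S(0,-.130,.088),c1(531,141)),(S(0,-.130,.053),c1(531,152)),
(S(.037,.155,.03),c2(207,515)),(S(-.037,.155,.03),c2(333,490)),(S(.037,.155,0),c2(207,543)),(S(-.037,.155,0),c2(333,525)),
(S(0,-.124,.071),c2(175,139)),
(L(.014,0,.034),c1(244,214)),(L(.012,-.040,.0995),c1(308,189)),(L(.012,-.040,.0995),c2(196,231)),
(L(.014,0,.034),c2(201,368)),(lambda p:(p[5],p[4],.04),c1(101,211)),(lambda p:(p[5],p[4],.028),c2(181,485))]
def W(p,l):
    c,s=np.cos(p[2]),np.sin(p[2]); return np.array([p[0]+c*l[0]-s*l[1],p[1]+s*l[0]+c*l[1],l[2]])
def res(p): return np.concatenate([proj(o[0],W(p,f(p)))-np.array(o[1]) for f,o in O])
if __name__=="__main__":
    np.set_printoptions(precision=4,suppress=True)
    r=least_squares(res,[.59,0,.25,.06,.13,.05],loss="soft_l1"); p=r.x
    print(p,"pull",p[4]-p[3]); print(res(p).reshape(-1,2).round(1).tolist())
    print("knob",W(p,(0,-.13,.073)),"cam",W(p,(.012,p[3]-.04,.0745)),"mark",W(p,(p[5],p[4],.025)))
    print(tri([("top",O[-2][1][1]),("side",O[-1][1][1])]))
E
python3 fit.py
```

```text
[ 0.5821 -0.0155  0.2952  0.0468  0.131   0.0458] pull 0.08412652252528424
[[-0.7, 0.3], [-0.7, 0.9], [1.4, -0.6], [1.0, -0.8], [-0.8, -1.5], [0.4, -0.0], [-1.0, 0.7], [-0.2, 0.7], [-0.2, 0.9], [0.7, 1.4], [0.2, -0.1], [0.1, 1.2], [0.9, -0.3], [-0.6, 0.7], [-0.4, -0.7]]
knob [ 0.6199 -0.1398  0.073 ] cam [ 0.5915 -0.0054  0.0745] mark [0.5877 0.1232 0.025 ]
[0.5897 0.1226 0.0256]
```

```bash
sed -i 's/S(\(-\?.037\),.155,\([.0-9]*\))/(lambda p:(\1,p[6],\2))/g; s/.13,.05\]/.13,.05,.155]/' fit.py; sed -i 's/^def W/O+=[(lambda p:(.037,p[6]-.31,.03),c1(553,88)),(lambda p:(-.037,p[6]-.31,.03),c1(592,195))]\ndef W/; s/O\[-2\]/O[13]/;s/O\[-1\]/O[14]/' fit.py; python3 fit.py; python3 -c "
from h import *
print(atz('top',(244.5+531/5.9,169.5+141/5.9),.088),atz('side',(274.5+175/4.6,159.5+139/4.6),.071))"
```

```text
[ 0.5811 -0.0119  0.2966  0.0432  0.1272  0.0458  0.1508] pull 0.08407443453135673
[[-0.6, 0.3], [-0.6, 0.9], [0.4, -0.4], [-0.0, -0.6], [-0.8, -1.7], [0.4, -0.2], [-1.0, 0.5], [-0.2, 0.5], [-0.0, 1.7], [0.7, 1.4], [0.2, -0.2], [0.1, 1.2], [0.9, -0.3], [-0.6, 0.7], [-0.4, -0.7], [0.4, -0.9], [0.5, 0.4]]
knob [ 0.6191 -0.1362  0.073 ] cam [ 0.5916 -0.0054  0.0745] mark [0.5877 0.1232 0.025 ]
[0.5897 0.1226 0.0256]
[ 0.61779187 -0.13483901  0.088     ] [ 0.61808999 -0.13866005  0.071     ]
```

>>> servo_tool --pt "0 0 0 0 0 7.5 -1" --pt "2.8 -4 0 0 0 0 -1" --pt "2.8 -4 0 0 0 0 -1" --pt "2.8 -4 0 0 0 0 -1" --pt "2.8 -4 0 0 0 0 -1" --squeeze 80

```text
clock: 1.4
position: [0.2988, -0.3361, 0.2393]
ee_rot: [0.0, 0.989, 0.147, 0.0]
contact_force: [1.3, 0.5, 0.5]
width: 0.0855
gripper_force: 0.0
```

>>> servo_tool --pt "2.8 -4 0 0 0 0 -1" --pt "2.8 -4 0 0 0 0 -1" --pt "2.8 -4 0 0 0 0 -1" --pt "2.8 -4 0 0 0 0 -1" --pt "0 0 0 0 0 0 -1"

```text
clock: 1.9
position: [0.3596, -0.1463, 0.2395]
ee_rot: [-0.001, 0.988, 0.151, 0.001]
contact_force: [-0.2, 0.2, -0.2]
width: 0.0854
gripper_force: 0.0
```

```bash
cat >> h.py <<'E'
def go(P,yaw):
    "remaining tool-frame shift (cm) and turn (deg) to a tool-down pose"
    from scipy.spatial.transform import Rotation as R
    s=manip.get_state(); q=s["ee_rot"]; r=R.from_quat([*q[1:],q[0]])
    t=R.from_euler("z",yaw)*R.from_euler("x",np.pi)
    print("clock",round(s["clock"],2),"pos",s["position"].round(4),"w",s["width"].round(4),"F",s["contact_force"].round(1),"gf",round(float(s["gripper_force"]),1),"q6",s["qpos"][5].round(2))
    print("turn deg",np.degrees((r.inv()*t).as_rotvec()).round(2),"shift cm after turn",(t.inv().apply(np.array(P)-s["position"])*100).round(2))
E
python3 -c "
from h import *
go((.6195,-.1355,.13),.2966)"
```

```text
Traceback (most recent call last):
  File "h.py", line 25, in go
    print("clock",round(s["clock"],2),"pos",s["position"].round(4),"w",s["width"].round(4),"F",s["contact_force"].round(1),"gf",round(float(s["gripper_force"]),1),"q6",s["qpos"][5].round(2))
                                                                       ^^^^^^^^^^^^^^^^
AttributeError: 'float' object has no attribute 'round'
```

>>> servo_tool --pt "4.2 1.1 0 0 0 0 -1" --pt "4.2 1.1 0 0 0 0 -1" --pt "4.2 1.1 0 0 0 0 -1" --pt "4.2 1.1 0 0 0 0 -1" --pt "4.2 1.1 0 0 0 0 -1"

```text
clock: 2.4
position: [0.5776, -0.1444, 0.2391]
ee_rot: [0.0, 0.989, 0.147, -0.0]
contact_force: [-0.4, -0.4, 0.0]
width: 0.0858
gripper_force: 0.0
```

>>> servo_tool --pt "4.2 1.1 0 0 0 0 -1" --pt "0 0 4 0 0 0 -1" --pt "0 0 4 0 0 0 -1" --pt "0 0 0 0 0 0 -1" --pt "0 0 0 0 0 0 -1"

```text
clock: 2.9
position: [0.6191, -0.1425, 0.1592]
ee_rot: [-0.0, 0.989, 0.147, -0.001]
contact_force: [0.6, 1.2, -0.2]
width: 0.0855
gripper_force: 0.0
```

```bash
sed -i 's/s\["width"\].round(4)/round(float(s["width"]),4)/; s/round(s\["clock"\],2)/round(float(s["clock"]),2)/' h.py
python3 -c "
from h import *
go((.6195,-.1355,.069),.2966)
a=snap('top','t1.png')[150:230,290:390];b=snap('side','s1.png')[150:270,265:365]
k=np.hstack([cv2.resize(a,(400,320)),cv2.resize(b,(400,480))[:320]]);cv2.imwrite('pics/k1.png',k[:,:,::-1])
"
```

```text
clock 2.9 pos [ 0.6191 -0.1425  0.1592] w 0.0855 F [ 0.6  1.2 -0.2] gf 0.0 q6 0.94
turn deg [-0.02  0.07 -0.08] shift cm after turn [ 0.24 -0.66  9.02]
```

View pics/k1.png

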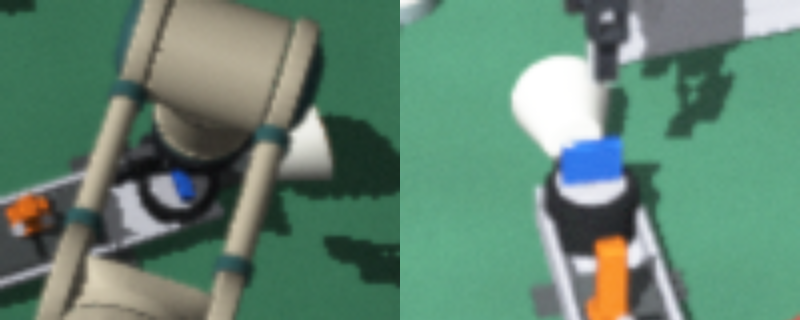

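The side view shows the gripper above the blue bar (crop 592,160) and the hub clear; descending.

>>> servo_tool --pt "0.24 -0.66 3 0 0 0 -1" --pt "0 0 3 0 0 0 -1" --pt "0 0 2 0 0 0 -1" --pt "0 0 1 0 0 0 -1" --pt "0 0 0 0 0 0 -1"

```text
clock: 3.5
position: [0.6199, -0.135, 0.0699]
ee_rot: [0.0, 0.989, 0.147, 0.0]
contact_force: [-0.0, -0.1, -0.0]
width: 0.0856
gripper_force: 0.0
```

>>> servo_tool --pt "0 0 0 0 0 0 1" --pt "0 0 0 0 0 0 1" --pt "0 0 0 0 0 0 1" --pt "0 0 0 0 0 0 1" --pt "0 0 0 0 0 0 1" --squeeze 40

```text
clock: 4.0
position: [0.6199, -0.1348, 0.0697]
ee_rot: [0.0, 0.989, 0.148, 0.0]
contact_force: [0.3, -4.5, 5.9]
width: 0.0122
gripper_force: 5.9
```

>>> servo_tool --pt "0 0 -0.2 0 0 0 1" --pt "0 0 0 0 0 0 1" --pt "0 0 0 0 0 4 1" --pt "0 0 0 0 0 5 1" --pt "0 0 0 0 0 5 1"

```text
clock: 4.5
position: [0.62, -0.1356, 0.0699]
ee_rot: [0.001, 1.0, 0.024, -0.0]
contact_force: [4.3, -5.2, -11.8]
width: 0.0111
gripper_force: 40.0
```

>>> servo_tool --pt "0 0 0 0 0 6 1" --pt "0 0 0 0 0 6 1" --pt "0 0 0 0 0 6 1" --pt "0 0 0 0 0 6 1" --pt "0 0 0 0 0 6 1"

```text
clock: 5.0
position: [0.6198, -0.1366, 0.07]
ee_rot: [0.002, 0.972, -0.236, 0.0]
contact_force: [2.9, -6.3, -11.9]
width: 0.011
gripper_force: 40.0
```

>>> servo_tool --pt "0 0 0 0 0 6 1" --pt "0 0 0 0 0 6 1" --pt "0 0 0 0 0 1 1" --pt "0 0 0 0 0 0 1" --pt "0 0 0 0 0 0 1"

```text
clock: 5.5
position: [0.6196, -0.137, 0.07]
ee_rot: [0.002, 0.94, -0.342, 0.0]
contact_force: [2.7, -6.5, -12.9]
width: 0.0113
gripper_force: 40.0
```

>>> servo_tool --pt "0 0 0 0 0 0 -1" --pt "0 0 0 0 0 0 -1" --pt "0 0 0 0 0 0 -1" --pt "0 0 0 0 0 0 -1" --pt "0 0 -2 0 0 0 -1"

```text
clock: 6.0
position: [0.6176, -0.1337, 0.0894]
ee_rot: [-0.0, 0.94, -0.342, -0.003]
contact_force: [-0.3, 0.9, 0.1]
width: 0.0825
gripper_force: 0.0
```

>>> servo_tool --pt "0 0 -4 0 0 -8.5 -1" --pt "0 0 -3 0 0 -8.5 -1" --pt "0 0 0 0 0 -8.5 -1" --pt "0 0 0 0 0 -8.5 -1" --pt "0 0 0 0 0 -8.5 -1"

```text
clock: 6.5
position: [0.6197, -0.1344, 0.1622]
ee_rot: [0.0, 1.0, 0.025, 0.001]
contact_force: [-0.0, -0.4, -0.5]
width: 0.0854
gripper_force: 0.0
```

```bash

python3 -c "
from h import *
go((.5916,-.0054,.16),.2966)
a=snap('side','s2.png')[140:290,260:380]
cv2.imwrite('pics/k2.png',cv2.resize(a,(480,600))[:,:,::-1])
for l in('knob_grip','cam_grip'): print(l,finder.tip_of(l,'side')[:1])
"
```

```text
clock 6.5 pos [ 0.6197 -0.1344  0.1622] w 0.0854 F [-0.  -0.4 -0.5] gf 0.0 q6 1.2
turn deg [  0.02  -0.06 -14.17] shift cm after turn [  1.09 -13.15   0.22]
knob_grip [{'at': [313.7, 189.9], 'p': 0.79}]
cam_grip [{'at': [318.4, 217.8], 'p': 0.52}]
```

View pics/k2.png

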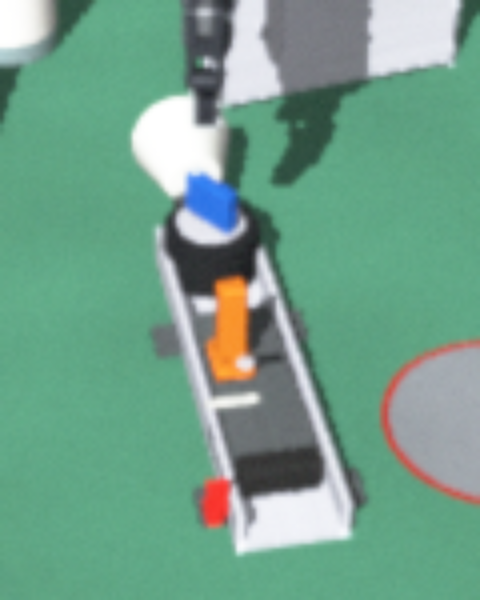

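The knob bar has turned (crop 212,200, oblique now). Moving over the cam grip.

>>> servo_tool --pt "0 0 0 0 0 -7.1 -1" --pt "0 0 0 0 0 -7.1 -1" --pt "0.4 -4.4 0 0 0 0 -1" --pt "0.4 -4.4 0 0 0 0 -1" --pt "0.3 -4.35 0 0 0 0 -1"

```text
clock: 7.15
position: [0.5921, -0.0044, 0.1612]
ee_rot: [-0.0, 0.99, 0.143, 0.0]
contact_force: [-0.0, 0.7, 0.1]
width: 0.0849
gripper_force: 0.0
```

>>> servo_tool --pt "0 0 3 0 0 0 -1" --pt "0 0 3 0 0 0 -1" --pt "0 0 3 0 0 0 -1" --pt "0 0 1 0 0 0 -1" --pt "0 0 0 0 0 0 -1"

```text
clock: 7.65
position: [0.5914, -0.0054, 0.0599]
ee_rot: [-0.0, 0.99, 0.144, -0.002]
contact_force: [-0.2, 0.5, -0.1]
width: 0.0857
gripper_force: 0.0
```

```bash

python3 -c "
from h import *
go((.5916,-.0054,.0625),.2966)
a=snap('side','s3.png')[150:280,270:370];b=snap('top','t3.png')[170:240,245:345]
k=np.hstack([cv2.resize(a,(400,520)),np.vstack([cv2.resize(b,(400,280)),np.zeros((240,400,3),np.uint8)])]);cv2.imwrite('pics/k3.png',k[:,:,::-1])
"
```

```text
clock 7.65 pos [ 0.5914 -0.0054  0.0599] w 0.0857 F [-0.2  0.5 -0.1] gf 0.0 q6 1.16
turn deg [-0.08  0.18 -0.43] shift cm after turn [ 0.02  0.01 -0.26]
```

View pics/k3.png

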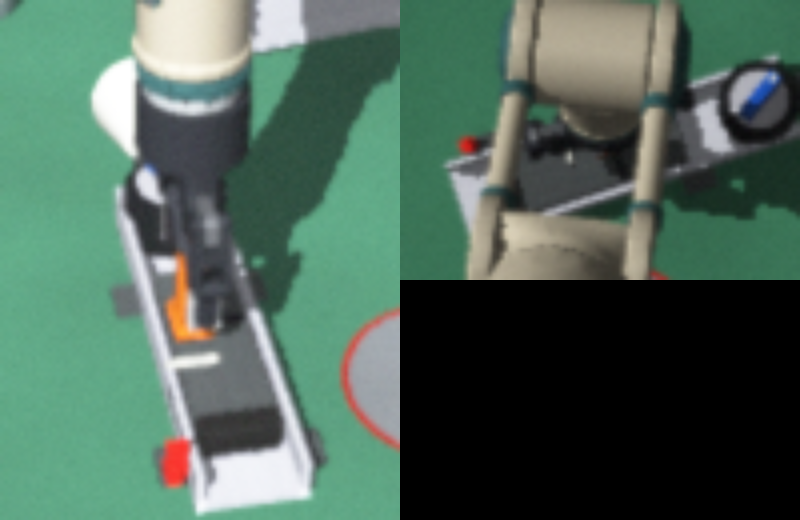

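Knob turned; the fingers straddle the orange post (crop 190,300). Closing.

>>> servo_tool --pt "0 0 -0.2 0 0 -0.4 1" --pt "0 0 0 0 0 0 1" --pt "0 0 0 0 0 0 1" --pt "0 0 0 0 0 0 1" --pt "0 0 0 0 0 0 1" --squeeze 60

```text
clock: 8.25
position: [0.5926, -0.0056, 0.0638]
ee_rot: [0.0, 0.989, 0.148, 0.0]
contact_force: [-1.7, 0.5, 2.7]
width: 0.0153
gripper_force: 58.3
```

```bash

python3 -c "
from h import *
from fit import W
go((.5916,-.0054,.0625),.2966)
p=[.5811,-.0119,.2966]
print(proj('side',(.5916,-.0054,.0745)))
a=optics.get_image('side'); cv2.imwrite('pics/s4.png',a[:,:,::-1])
"
```

```text
clock 8.25 pos [ 0.5926 -0.0056  0.0638] w 0.0153 F [-1.7  0.5  2.7] gf 58.3 q6 1.15
turn deg [ 0.01 -0.03  0.05] shift cm after turn [-0.09 -0.05  0.13]
[317.10830038 218.13373612]
```

>>> servo_tool --pt "0 -1 0 0 0 0 1" --pt "0 -1.5 0 0 0 0 1" --pt "0 -1.5 0 0 0 0 1" --pt "0 -1.5 0 0 0 0 1" --pt "0 -1.5 0 0 0 0 1"

```text
clock: 8.8
position: [0.5727, 0.0598, 0.0638]
ee_rot: [0.002, 0.989, 0.149, 0.001]
contact_force: [1.3, -7.6, 1.8]
width: 0.0152
gripper_force: 58.5
```

>>> servo_tool --pt "0 -0.5 0 0 0 0 1" --pt "0 0 0 0 0 0 1" --pt "0 0 0 0 0 0 1" --pt "0 0 0 0 0 0 1" --pt "0 0 0 0 0 0 1"

```text
clock: 9.3
position: [0.5709, 0.0658, 0.0637]
ee_rot: [0.0, 0.989, 0.148, 0.0]
contact_force: [0.6, -3.1, 6.1]
width: 0.0154
gripper_force: 59.1
```

```bash

python3 -c "
from h import *
go((.5916,-.0054,.0625),.2966)
a=snap('side','s5.png')[200:285,285:365];b=snap('top','t5.png')[190:240,245:325]
k=np.hstack([cv2.resize(a,(400,425)),np.vstack([cv2.resize(b,(400,250)),np.zeros((175,400,3),np.uint8)])]);cv2.imwrite('pics/k5.png',k[:,:,::-1])
"
```

```text
clock 9.3 pos [0.5709 0.0658 0.0637] w 0.0154 F [ 0.6 -3.1  6.1] gf 59.1 q6 1.27
turn deg [ 0.04 -0.04  0.05] shift cm after turn [-0.1   7.42  0.12]
```

View pics/k5.png

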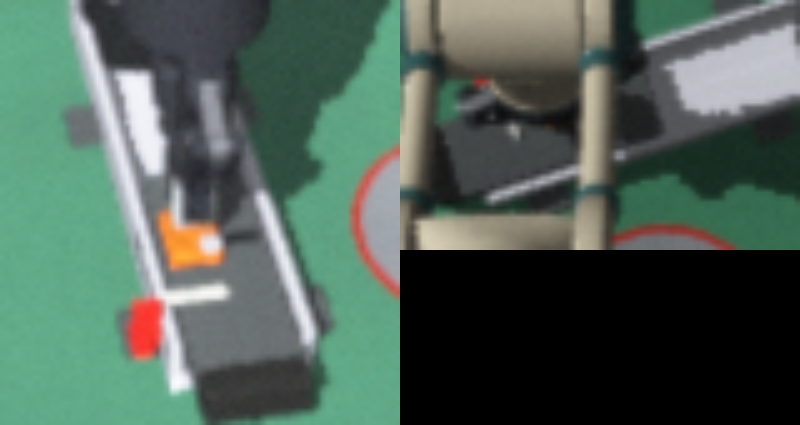

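```bash
cat > meas.py <<'E'
from h import *
import sys
from scipy.ndimage import gaussian_filter1d
p=[.5811,-.0119,.2966]; ey=np.array([-np.sin(p[2]),np.cos(p[2])]); ex=np.array([np.cos(p[2]),np.sin(p[2])])
def loc(P): d=np.array(P[:2])-p[:2]; return np.array([d@ex,d@ey])*1000
def edges(v,half):
    v=np.array(v,float); k=v.argmax(); i=k
    while v[i]>half: i-=1
    t=i+(half-v[i])/(v[i+1]-v[i]); i=k
    while v[i]>half: i+=1
    return t,i-(half-v[i])/(v[i-1]-v[i])
def marker(f):
    im=cv2.imread(f).astype(float); r=im[...,2]-im[...,1]
    for c in range(311,318):
        v=r[250:285,c]
        if v.max()>120:
            t,b=edges(v,v.max()/2); t+=250;b+=250
            print("mark col",c,round(t,2),round(b,2),"top back edge z40",loc(atz("side",(c,t-.0),.04)).round(1),"bot front",[loc(atz("side",(c,b),z)).round(1)[1] for z in(0,.01,.02)])
def pointer(f,rows,cols):
    im=cv2.imread(f).astype(float); g=im.mean(2)
    for c in range(*cols):
        v=g[rows[0]:rows[1],c]; v=v-np.median(v)
        w=np.clip(v-25,0,None)
        if w.max()>40: y=(w*np.arange(*rows)).sum()/w.sum(); print("ptr col",c,round(y,2),loc(atz("side",(c,y),.034)).round(1))
if __name__=="__main__":
    marker("pics/side0.png"); marker("pics/s5.png")
    pointer("pics/side0.png",(235,244),(314,324)); pointer("pics/s5.png",(254,263),(319,331))
    s=manip.get_state(); print("tcp loc",loc(s["position"]), "leg",loc(s["position"])[1]+40)
    print(loc((.5926,-.0056))+[0,40])
    im=cv2.imread("pics/top0.png").astype(float); r=np.clip(im[200:213,255:268,2]-im[200:213,255:268,1]-40,0,None)
    yy,xx=np.mgrid[200:213,255:268]; c=((xx*r).sum()/r.sum(),(yy*r).sum()/r.sum()); print("top",c,[loc(atz("top",c,z)) for z in(.025,.04)])
E
python3 meas.py
```

```text
mark col 311 260.79 270.13 top back edge z40 [ 52.  125.8] bot front [np.float64(119.7), np.float64(129.2), np.float64(138.8)]
mark col 312 259.82 270.88 top back edge z40 [ 48.8 122.9] bot front [np.float64(122.8), np.float64(132.3), np.float64(141.9)]
mark col 313 259.7 271.03 top back edge z40 [ 46.3 122.9] bot front [np.float64(123.8), np.float64(133.3), np.float64(142.9)]
mark col 314 259.42 270.74 top back edge z40 [ 43.6 122.4] bot front [np.float64(123.3), np.float64(132.8), np.float64(142.3)]
mark col 315 259.1 270.18 top back edge z40 [ 40.9 121.8] bot front [np.float64(121.8), np.float64(131.3), np.float64(140.9)]
mark col 316 259.35 268.94 top back edge z40 [ 38.5 123.1] bot front [np.float64(117.9), np.float64(127.5), np.float64(137.1)]
mark col 311 260.78 270.12 top back edge z40 [ 52.  125.8] bot front [np.float64(119.7), np.float64(129.2), np.float64(138.8)]
mark col 312 259.79 270.94 top back edge z40 [ 48.8 122.8] bot front [np.float64(123.0), np.float64(132.5), np.float64(142.1)]
mark col 313 259.66 271.04 top back edge z40 [ 46.2 122.8] bot front [np.float64(123.8
[... 648 characters left out ...]
9.48 [ 9.3 45.4]
ptr col 322 239.23 [ 6.4 44.9]
ptr col 323 239.11 [ 3.7 44.9]
ptr col 319 259.08 [ 29.5 117.6]
ptr col 320 259.02 [ 27.  117.8]
ptr col 321 258.89 [ 24.4 117.9]
ptr col 322 258.76 [ 21.7 117.9]
ptr col 323 258.57 [ 19.1 117.7]
ptr col 324 258.45 [ 16.5 117.7]
ptr col 325 258.2 [ 13.7 117.3]
ptr col 326 258.07 [ 11.1 117.3]
ptr col 327 258.04 [  8.6 117.7]
ptr col 328 257.97 [  6.  117.9]
ptr col 329 257.94 [  3.4 118.3]
ptr col 330 257.99 [  1.  118.9]
tcp loc [12.99829689 77.28211616] leg 117.28211615911341
[12.83916421 42.66380598]
top (np.float64(261.34182174338883), np.float64(205.88638589618023)) [array([ 48.27338088, 126.92705623]), array([ 45.73852488, 126.14710171])]
```

>>> servo_tool --pt "0 -0.42 0 0 0 0 1" --pt "0 -0.42 0 0 0 0 1" --pt "0 0 0 0 0 0 1" --pt "0 0 0 0 0 0 1" --pt "0 0 0 0 0 0 1"

```text
clock: 9.9
position: [0.5687, 0.0731, 0.0637]
ee_rot: [0.001, 0.989, 0.148, 0.001]
contact_force: [0.6, -4.7, 4.8]
width: 0.0153
gripper_force: 59.0
```

```bash
python3 - <<'E'
from meas import *
snap('side','s6.png'); marker('pics/s6.png'); pointer('pics/s6.png',(256,266),(321,333))
s=manip.get_state(); print(s["clock"],"tcp loc",loc(s["position"]),s["contact_force"])
E
```

```text
mark col 311 260.74 270.14 top back edge z40 [ 52.  125.7] bot front [np.float64(119.7), np.float64(129.3), np.float64(138.9)]
mark col 312 259.79 270.93 top back edge z40 [ 48.8 122.8] bot front [np.float64(123.0), np.float64(132.5), np.float64(142.0)]
mark col 313 259.66 271.04 top back edge z40 [ 46.2 122.8] bot front [np.float64(123.8), np.float64(133.4), np.float64(142.9)]
mark col 314 259.38 270.8 top back edge z40 [ 43.6 122.3] bot front [np.float64(123.5), np.float64(133.0), np.float64(142.6)]
mark col 315 259.09 270.25 top back edge z40 [ 40.9 121.7] bot front [np.float64(122.0), np.float64(131.6), np.float64(141.1)]
mark col 316 259.37 269.02 top back edge z40 [ 38.6 123.2] bot front [np.float64(118.2), np.float64(127.8), np.float64(137.3)]
ptr col 321 260.95 [ 25.9 125.2]
ptr col 322 260.83 [ 23.3 125.2]
ptr col 323 260.67 [ 20.7 125.1]
ptr col 324 260.53 [ 18.  125.1]
ptr col 325 260.36 [ 15.4 125. ]
ptr col 326 260.21 [ 12.8 124.9]
ptr col 327 260.04 [ 10.1 124.8]
ptr col 328 260.01 [  7.6 125.2]
ptr col 329 259.86 [  5.  125.1]
ptr col 330 259.87 [  2.5 125.6]
9.95 tcp loc [13.0027515  84.82422446] [ 0.71764473 -6.3802644   4.70143262]
```

>>> servo_tool --pt "0 -0.07 0 0 0 0 1" --pt "0 0 0 0 0 0 1" --pt "0 0 0 0 0 0 1" --pt "0 0 0 0 0 0 1" --pt "0 0 0 0 0 0 1"

```text
clock: 10.45
position: [0.5687, 0.0732, 0.0637]
ee_rot: [0.001, 0.989, 0.148, 0.001]
contact_force: [0.6, -8.1, 4.3]
width: 0.0154
gripper_force: 59.0
```

>>> servo_tool --pt "-0.3 0 0 0 0 0 1" --pt "-0.4 0 0 0 0 0 1" --pt "-0.4 0 0 0 0 0 1" --pt "-0.2 0 0 0 0 0 1" --pt "0 0 0 0 0 0 1"

```text
clock: 10.95
position: [0.5575, 0.0698, 0.0637]
ee_rot: [0.001, 0.989, 0.148, 0.002]
contact_force: [3.1, -6.3, 2.8]
width: 0.0153
gripper_force: 58.8
```

```bash
python3 - <<'E'
from meas import *
snap('side','s7.png'); pointer('pics/s7.png',(256,266),(321,330))
s=manip.get_state(); print(s["clock"],"tcp loc",loc(s["position"]),s["contact_force"])
E
```

```text
ptr col 321 261.02 [ 25.9 125.4]
ptr col 322 260.86 [ 23.3 125.3]
ptr col 323 260.66 [ 20.6 125.1]
ptr col 324 260.55 [ 18.1 125.2]
ptr col 325 260.49 [ 15.5 125.4]
ptr col 326 260.23 [ 12.8 125. ]
ptr col 327 260.06 [ 10.1 124.9]
ptr col 328 260.03 [  7.6 125.2]
ptr col 329 259.89 [  5.  125.2]
11.0 tcp loc [ 1.31050056 85.03296272] [ 3.97766065 -5.86914869  2.94450802]
```

Leg holding at the mark; continue the slide by another ~19.5 mm.

>>> servo_tool --pt "-0.4 0 0 0 0 0 1" --pt "-0.4 0 0 0 0 0 1" --pt "-0.4 0 0 0 0 0 1" --pt "-0.4 0 0 0 0 0 1" --pt "-0.2 0 0 0 0 0 1"

```text
clock: 11.5
position: [0.5398, 0.0644, 0.0638]
ee_rot: [0.001, 0.989, 0.148, 0.002]
contact_force: [4.7, -5.8, 0.9]
width: 0.0156
gripper_force: 58.7
```

>>> servo_tool --pt "-0.15 0 0 0 0 0 1" --pt "0 0 0 0 0 0 1" --pt "0 0 0 0 0 0 1" --pt "0 0 0 0 0 0 1" --pt "0 0 0 0 0 0 1"

```text
clock: 12.0
position: [0.5398, 0.0644, 0.0638]
ee_rot: [0.001, 0.989, 0.148, 0.003]
contact_force: [4.3, -4.5, 1.9]
width: 0.0151
gripper_force: 58.6
```

```bash
python3 - <<'E'
from meas import *
a=snap('side','s8.png'); pointer('pics/s8.png',(256,266),(321,330))
s=manip.get_state(); print(s["clock"],"tcp loc",loc(s["position"]),s["contact_force"],s["gripper_force"])
cv2.imwrite('pics/k8.png',cv2.resize(a[200:290,285:365],(480,540))[:,:,::-1])
E
```

```text
ptr col 321 261.03 [ 25.9 125.4]
ptr col 322 260.87 [ 23.3 125.4]
ptr col 323 260.66 [ 20.6 125.1]
ptr col 324 260.53 [ 18.  125.1]
ptr col 325 260.48 [ 15.5 125.4]
ptr col 326 260.23 [ 12.8 125. ]
ptr col 327 260.07 [ 10.2 124.9]
ptr col 328 260.04 [  7.6 125.3]
ptr col 329 259.89 [  5.  125.2]
12.05 tcp loc [-17.1877731   85.03647601] [ 5.20811043 -4.9949513   1.70055067] 58.561840653419495
```

View pics/k8.png

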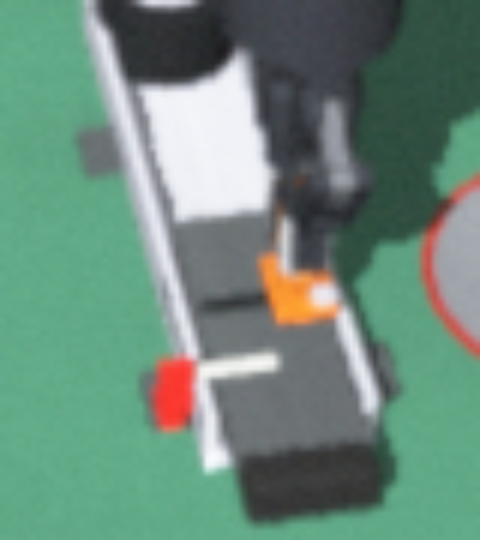

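```bash
python3 -c "
from rig import manip
print(manip.sign_off())"
```

```text
the job is handed in; nothing more can be done
None
```

I turned the knob past its click, drew the leg out to about 1 mm from the mark by my measurement, slid the cam to its closed stop, and handed the job in at about 12 s still gripping the lever at about 59 N; no verdict came back, and I did not measure the tray, cups and striker again at the end.

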